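Lid the tasting crocks

TASK

The tasting is over: cover the five open crocks of nibbles. Their lids are stacked in two piles in front of them; take the piles apart and set each lid gently on the crock of its own colour, without dropping it, so that its ring is in the mouth and the lid lies flat on the rim. Leave the crocks standing where they are.

Things in the scene. Friction and masses are not known exactly. Their poses are not given: they have to be found in the camera images.
- lid_blue: Blue stoneware lid, large, 130 g: disc 96 mm across, 6 thick; knob on top 20 across, 13 high; hollow clay ring below, 14 deep, 72 across tapering to 64. Origin on the axis at the ring's lower edge, z up: disc 14 to 20 mm, knob top 33. Starts in one of two piles, ring on the worktop or on the disc below (that knob inside the ring; 20 mm a lid).
- lid_black: Black stoneware lid, large, 130 g: disc 96 mm across, 6 thick; knob on top 20 across, 13 high; hollow clay ring below, 14 deep, 72 across tapering to 64. Origin on the axis at the ring's lower edge, z up: disc 14 to 20 mm, knob top 33. Starts in one of two piles, ring on the worktop or on the disc below (that knob inside the ring; 20 mm a lid).
- lid_green: Green stoneware lid, medium, 90 g: disc 78 mm across, 6 thick; knob on top 20 across, 13 high; hollow clay ring below, 14 deep, 54 across tapering to 46. Origin on the axis at the ring's lower edge, z up: disc 14 to 20 mm, knob top 33. Starts in one of two piles, ring on the worktop or on the disc below (that knob inside the ring; 20 mm a lid).
- lid_yellow: Yellow stoneware lid, medium, 90 g: disc 78 mm across, 6 thick; knob on top 20 across, 13 high; hollow clay ring below, 14 deep, 54 across tapering to 46. Origin on the axis at the ring's lower edge, z up: disc 14 to 20 mm, knob top 33. Starts in one of two piles, ring on the worktop or on the disc below (that knob inside the ring; 20 mm a lid).
- lid_red: Red stoneware lid, small, 60 g: disc 62 mm across, 6 thick; knob on top 20 across, 13 high; hollow clay ring below, 14 deep, 38 across tapering to 32. Origin on the axis at the ring's lower edge, z up: disc 14 to 20 mm, knob top 33. Starts in one of two piles, ring on the worktop or on the disc below (that knob inside the ring; 20 mm a lid).
- crock_blue: Open round blue stoneware crock, large, 550 g, loose: 92 mm across, 58 high, mouth 82 across; green olives in it, over 20 mm below the rim. Origin: centre of the underside, z up. With its lid home the disc lies on the rim and the lid's origin is 44 mm above this one, with 5 mm of play sideways.
- crock_black: Open round black stoneware crock, large, 550 g, loose: 92 mm across, 58 high, mouth 82 across; almonds in it, over 20 mm below the rim. Origin: centre of the underside, z up. With its lid home the disc lies on the rim and the lid's origin is 44 mm above this one, with 5 mm of play sideways.
- crock_green: Open round green stoneware crock, medium, 400 g, loose: 74 mm across, 52 high, mouth 64 across; black olives in it, over 20 mm below the rim. Origin: centre of the underside, z up. With its lid home the disc lies on the rim and the lid's origin is 38 mm above this one, with 5 mm of play sideways.
- crock_yellow: Open round yellow stoneware crock, medium, 400 g, loose: 74 mm across, 52 high, mouth 64 across; gherkins in it, over 20 mm below the rim. Origin: centre of the underside, z up. With its lid home the disc lies on the rim and the lid's origin is 38 mm above this one, with 5 mm of play sideways.
- crock_red: Open round red stoneware crock, small, 280 g, loose: 58 mm across, 46 high, mouth 48 across; pearl onions in it, over 20 mm below the rim. Origin: centre of the underside, z up. With its lid home the disc lies on the rim and the lid's origin is 32 mm above this one, with 5 mm of play sideways.

How it is judged:
By the outcome, as a careful person would: the job done as asked, in the order asked, and still so for the second after the job is handed in, with the robot touching nothing.
It also fails if it takes over 99 s, if anything falls off the work surface, if the arm or the gripper's body presses on something with over 40 N, if the wrist force passes 120 N, or if a joint passes its speed limit or range.

ROBOT

A 6-joint arm with a two-finger parallel gripper is mounted at the origin on a cart in front of the work surface, level with it; the furniture and walls round the work are solid. World frame = base frame: x ahead of the robot, y to its left, z up, the work surface at z = 0. Lengths are in m, angles in rad, forces in N, time in s.
With the tool pointing down it reaches from about 0.275 to 0.75 m from the base axis. Payload 10.2 kg.
Tool frame: the origin (TCP) lies midway between the tips of the shut fingers; the grasp point (between the pads) lies 19 mm behind it; x points along the fingers, y is the direction in which the jaws open and shut, and the axes are right-handed (so a half turn about x gives the same grasp; the last joint's range is limited). The gripper opens to 88 mm and grips with 3 to 60 N. Pads are 18 mm wide; open, the fingers measure 123 mm over their backs; the gripper's body (75 mm by 187 mm) begins 45 mm behind the grasp point.
Start: joints at [-1.441, 0.313, 1.498, -0, 1.331, -0.223], TCP at [0.181, -0.493, 0.239] pointing down, gripper open.
Joint ranges: [-2.94, 2.94], [-0.97, 2.17], [0.19, 2.56], [-1.23, 4.37], [0.02, 3.11], [-2.88, 2.88]. Speed limits (rad/s): [2.39, 2.39, 3.01, 3.14, 3.14, 3.14].

INTERFACE

Orientations are given as a rotation vector (axis times angle).
In Python, from cell import r, command_gripper, kin, get_obs, viewer, job gives the robot as it stands. Calls block until the motion is done:
- r.move_pose(position, orientation): joint-space move of the TCP to a pose.
- r.move_l(position, rate=0.15, attitude=None): straight line of the TCP; attitude=None keeps the orientation; rate is the mean speed in m/s.
- r.movej(angles): joint-space move.
- command_gripper(opening): opening from 0.0 (shut) to 1.0 (fully open); the grip force is fixed at half the most; returns when the fingers have stopped.
- r.sleep(seconds).
- kin.solve_ik(position, orientation): joint angles nearest the present ones, or None.
- get_obs(): the state.
- viewer.capture(name): name is "side" or "top" or "wrist"; returns a dict with "pixels" (420x560x3 uint8, red, green, blue), "depth" (420x560 float32, m along the optical axis (not along the pixel's ray), 0 where there is no reading), "fx", "fy", "cx", "cy" (pixels), "world_to_cam" (4x4, takes a point from world to camera coordinates). Camera axes: x right, y down, z forward; pixel columns grow to the right and rows downward; lengths in m; the calibration is good to about 2 mm. A picture is of the moment at which its call begins.
A pose or a line that the arm cannot do raises r.IKError and nothing moves.
- job.job_done(): hands the job in, once; it reports no verdict.
The state is a dict: "clock": time; "q": joint angles; "qd": joint speeds; "effort": joint torques, N m; "eef_pos": TCP position; "orientation": TCP orientation; "wrist_force": force on the tool from outside, world axes, zero at the start; "wrist_torque": the same for the moment, N m; "width": opening from 0.0 (shut) to 1.0 (fully open).
Only numpy, scipy, OpenCV 4.12 (cv2) and the standard library are available. Lean on these libraries where they do the work, as an engineer would, in place of code of your own. Each camera call takes 0.05 s, during which the arm holds its last target.

## Working session

There is one attempt and no reset: what is moved stays moved. The work goes in short steps, each a Python script; the robot and the scene stay as the last script left them, time stands still between calls to the robot, and variables do not carry over. Pictures are saved under pics/ and viewed, and the job is handed in when it is done.

```bash
mkdir -p pics; ls; python3 - <<'E'
from cell import r, command_gripper, kin, get_obs, viewer, job
import cv2,numpy as np
for n in ["top","side"]:
    c=viewer.capture(n); cv2.imwrite(f"pics/{n}0.png",c["pixels"][:,:,::-1])
    np.savez(f"/tmp/{n}0.npz",**c)
    print(n,c["fx"],c["fy"],c["cx"],c["cy"]); print(np.round(c["world_to_cam"],4))
o=get_obs(); print({k:np.round(v,3) for k,v in o.items()})
E
```

```text
pics
top 463.3954340108071 463.3954340108071 277.8968686492962 214.89687679331485
[[-0.0055 -0.9999  0.0105 -0.0093]
 [-0.9914  0.004  -0.1308  0.5201]
 [ 0.1308 -0.0111 -0.9913  0.9394]
 [ 0.      0.      0.      1.    ]]
side 441.7558431249829 441.7558431249829 277.4064037764338 209.84853086266833
[[-0.9982  0.0572  0.0167  0.5349]
 [ 0.0139  0.496  -0.8682  0.0217]
 [-0.058  -0.8665 -0.4959  0.9121]
 [ 0.      0.      0.      1.    ]]
{'clock': np.float64(0.1), 'q': array([-1.441,  0.313,  1.498,  0.   ,  1.331, -0.223]), 'qd': array([ 0.002, -0.   , -0.002,  0.001,  0.   ,  0.   ]), 'effort': array([ 2.0000e-03, -4.0281e+01, -2.5264e+01,  6.9000e-02,  3.4000e-02,
       -0.0000e+00]), 'eef_pos': array([ 0.181, -0.492,  0.238]), 'orientation': array([ 2.03 ,  0.363, -2.03 ]), 'wrist_force': array([ 0.559,  0.21 , -0.643]), 'wrist_torque': array([-0.014,  0.019,  0.006]), 'width': np.float64(1.001)}
```

View pics/top0.png

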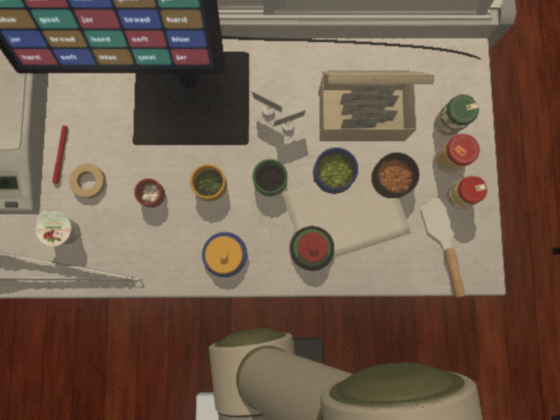

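View pics/side0.png

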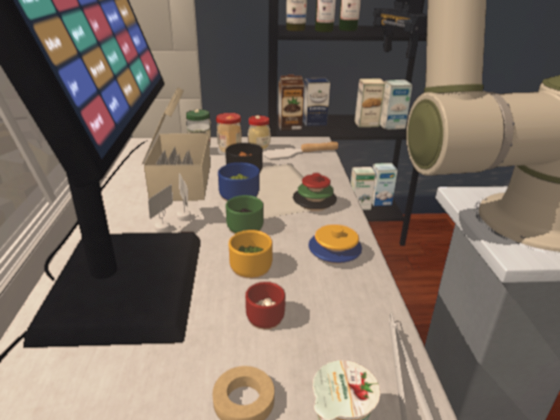

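The top view shows pile A (yellow on blue) at about (225,254) and pile B (red on green on black) at (313,247). The crocks are red (150,192), yellow (209,182), green (270,177), blue (336,170) and black (396,175). Next I'll measure them.

```bash
cat > h.py <<'E'
import numpy as np, cv2
from scipy.optimize import least_squares
def cloud(c):
    d=c["depth"]; v,u=np.mgrid[:d.shape[0],:d.shape[1]]
    P=np.stack([(u-c["cx"])/c["fx"]*d,(v-c["cy"])/c["fy"]*d,d,np.ones_like(d)],-1)
    W=P@np.linalg.inv(c["world_to_cam"]).T
    W=W[...,:3].copy(); W[d==0]=np.nan
    return W
def fit(xy,R):
    x0=[xy[:,0].mean(),xy[:,1].mean()]
    return x0
E
python3 - <<'E'
from h import *
c=dict(np.load('/tmp/top0.npz')); W=cloud(c)
def near(u,v,rad,zlo,zhi):
    vv,uu=np.mgrid[:420,:560]; m=(np.hypot(uu-u,vv-v)<rad)&(W[...,2]>zlo)&(W[...,2]<zhi)
    return W[m]
for n,u,v,h,R in [("red",150,192,.046,.029),("yel",209,182,.052,.037),("grn",270,177,.052,.037),("blu",336,170,.058,.046),("blk",396,175,.058,.046)]:
    p=near(u,v,34 if R<.04 else 38,h-.006,h+.006)
    # rim ring fit: outer & inner radius
    rm=R-.0025
    f=lambda q:np.hypot(p[:,0]-q[0],p[:,1]-q[1])-rm
    s=least_squares(f,[np.median(p[:,0]),np.median(p[:,1])],loss='soft_l1',f_scale=.002)
    print(n,len(p),s.x.round(4),"z",np.median(p[:,2]).round(4),"rms",np.sqrt(np.mean(s.fun**2)).round(4))
for n,u,v in [("pileA",225,254),("pileB",313,247)]:
    p=near(u,v,30,0.005,.1)
    hist=np.histogram(p[:,2],np.arange(0,.1,.004)); print(n,dict(zip(hist[1].round(3),hist[0])))
print("table/board z",[W[v,u].round(4) for u,v in [(100,230),(350,220),(390,225),(300,200),(335,255),(240,230),(290,255)]])
print("monitor", [W[v,u].round(3) for u,v in [(100,30),(150,69),(215,65),(5,70),(190,100),(430,78),(330,78),(265,100),(290,120),(460,105)]])
b=W[...,2]>.06
import collections
for z in (.07,.1,.15,.2,.3):
    m=(W[...,2]>z)&(W[...,0]<.85)&(np.mgrid[:420,:560][0]<300); q=W[m]; print(z,len(q), q.min(0).round(3) if len(q) else '',q.max(0).round(3) if len(q) else '')
i=cv2.resize(c['pixels'][140:280,120:440,::-1],None,fx=2.5,fy=2.5,interpolation=2);cv2.imwrite('pics/crop.png',i)
E
```

```text
red 224 [0.5694 0.2599] z 0.0457 rms 0.0016
yel 281 [0.59   0.1356] z 0.0516 rms 0.0016
grn 271 [0.6005 0.0061] z 0.0518 rms 0.0016
blu 371 [ 0.6148 -0.132 ] z 0.0577 rms 0.0072
blk 372 [ 0.6035 -0.2586] z 0.0579 rms 0.0017
pileA {np.float64(0.0): np.int64(0), np.float64(0.004): np.int64(16), np.float64(0.008): np.int64(0), np.float64(0.012): np.int64(6), np.float64(0.016): np.int64(215), np.float64(0.02): np.int64(284), np.float64(0.024): np.int64(11), np.float64(0.028): np.int64(0), np.float64(0.032): np.int64(10), np.float64(0.036): np.int64(392), np.float64(0.04): np.int64(600), np.float64(0.044): np.int64(24), np.float64(0.048): np.int64(14), np.float64(0.052): np.int64(59), np.float64(0.056): np.int64(2), np.float64(0.06): np.int64(0), np.float64(0.064): np.int64(0), np.float64(0.068): np.int64(0), np.float64(0.072): np.int64(0), np.float64(0.076): np.int64(0), np.float64(0.08): np.int64(0), np.float64(0.084): np.int64(0), np.float64(0.088): np.int64(0), np.float64(0.092): np.int64(0)}
pileB {np.float64(0.0): np.int64(0), np.float64(0.004): np.int64(32), np.float64(0.008): np.i
[... 850 characters left out ...]
 0.0014]), array([ 0.4368, -0.1345,  0.0016]), array([0.4915, 0.0698, 0.0036]), array([ 0.4373, -0.0377,  0.0011])]
monitor [array([0.739, 0.242, 0.381]), array([0.717, 0.191, 0.305]), array([0.717, 0.088, 0.317]), array([0.816, 0.549, 0.087]), array([0.773, 0.178, 0.032]), array([ 0.752, -0.291,  0.192]), array([ 0.751, -0.107,  0.193]), array([0.758, 0.014, 0.069]), array([ 0.724, -0.039,  0.042]), array([ 0.732, -0.379,  0.108])]
0.07 24107 [ 0.444 -0.43   0.07 ] [0.85  0.563 0.431]
0.1 18263 [ 0.614 -0.415  0.1  ] [0.807 0.406 0.431]
0.15 17041 [ 0.712 -0.296  0.154] [0.779 0.406 0.431]
0.2 15914 [ 0.712 -0.228  0.2  ] [0.769 0.406 0.431]
0.3 15793 [0.712 0.075 0.3  ] [0.769 0.406 0.431]
```

View pics/crop.png

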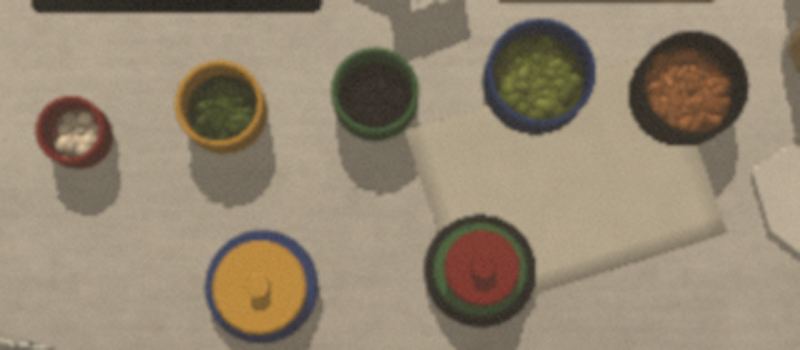

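The crocks are found, and the cloth is flat. Next: a robust blue crock fit, the top lid positions and a reachability check.

```bash
cat >> h.py <<'E'
CROCK={"red":(150,192,.046,.029),"yellow":(209,182,.052,.037),"green":(270,177,.052,.037),"blue":(336,170,.058,.046),"black":(396,175,.058,.046)}
RAD={"red":.031,"yellow":.039,"green":.039,"blue":.048,"black":.048}
def level(W,x,y,rad,zlo,zhi):
    m=(np.hypot(W[...,0]-x,W[...,1]-y)<rad)&(W[...,2]>zlo)&(W[...,2]<zhi)
    return W[m]
def crock(W,n,g,seed_rad=None):
    h,R=CROCK[n][2:]
    x=np.array(g,float)
    for _ in range(4):
        p=level(W,x[0],x[1],R+.006,h-.006,h+.006)
        s=least_squares(lambda q:np.hypot(p[:,0]-q[0],p[:,1]-q[1])-(R-.0025),x,loss='soft_l1',f_scale=.002); x=s.x
    return x,np.median(p[:,2]),np.sqrt(np.mean(s.fun**2))
def disc(W,R,ztop,g):
    """centre of a fully visible disc with top at ztop (incl. knob pts): fit the disc area by boundary circle"""
    x=np.array(g,float)
    for _ in range(5):
        p=level(W,x[0],x[1],R+.006,ztop-.005,ztop+.005)[:,:2]
        h=cv2.convexHull((p*1e4).astype(np.float32))[:,0]/1e4
        s=least_squares(lambda q:np.hypot(h[:,0]-q[0],h[:,1]-q[1])-(R-.001),x,loss='soft_l1',f_scale=.001); x=s.x
    return x,np.median(level(W,x[0],x[1],R,ztop-.005,ztop+.005)[:,2]),np.sqrt(np.mean(s.fun**2))
def knob(W,ktop,g):
    p=level(W,g[0],g[1],.025,ktop-.006,ktop+.006); return p.mean(0),len(p)
E
python3 - <<'E'
from h import *
from cell import kin
c=dict(np.load('/tmp/top0.npz')); W=cloud(c)
for n,(u,v,h,R) in CROCK.items():
    g=W[v,u,:2]; 
    print(n,crock(W,n,g))
for l,u,v,zt,kt in [("yellow",225,254,.040,.053),("red",313,247,.060,.073)]:
    g=W[v,u,:2]; a=disc(W,RAD[l],zt,g); print(l,a,knob(W,kt,a[0]))
    b="blue" if l=="yellow" else "black"; print(" under",b,disc(W,RAD[b],.020,a[0]))
print("green",disc(W,.039,.040,W[247,313,:2]))
c=dict(np.load('/tmp/side0.npz')); W=cloud(c)
print("SIDE")
for n,g in dict(red=(.5694,.2599),yellow=(.59,.1356),green=(.6005,.0061),blue=(.6,-.135),black=(.6035,-.2586)).items(): print(n,crock(W,n,g))
print(disc(W,.039,.04,(.44,.1)),disc(W,.031,.06,(.455,-.083)))
from scipy.spatial.transform import Rotation as Ro
for s in (1,-1):
  for p in [(.44,.1,.02),(.45,-.08,.02),(.57,.26,.07),(.59,.135,.2),(.6,0,.1),(.61,-.13,.1),(.6,-.26,.2)]:
    M=np.array([[0,0,s],[0,s,0],[-1,0,0.]]); q=kin.solve_ik(np.array(p),Ro.from_matrix(M).as_rotvec()); print(s,p,None if q is None else np.round(q,2))
E
```

```text
red (array([0.56935185, 0.25989801]), np.float64(0.04573122350274306), np.float64(0.0015856529200739238))
yellow (array([0.59000571, 0.13557201]), np.float64(0.051615814194104104), np.float64(0.0015747081932029124))
green (array([0.60052248, 0.00609352]), np.float64(0.051786953457953366), np.float64(0.0015573554751066713))
blue (array([ 0.61450724, -0.13199784]), np.float64(0.05781599938690701), np.float64(0.0016086821130580464))
black (array([ 0.60353324, -0.25855098]), np.float64(0.05788593701795991), np.float64(0.0016618317476668723))
yellow (array([0.43824774, 0.10229645]), np.float64(0.04051080698672993), np.float64(0.00047496310578363273)) (array([0.43797647, 0.10189478, 0.05312814]), 76)
 under blue (array([0.44001101, 0.10244728]), np.float64(0.020342614484884725), np.float64(0.0005918843359536161))
red (array([ 0.4521306 , -0.08042675]), np.float64(0.06019026651489545), np.float64(0.0005149525074336956)) (array([ 0.45204652, -0.08015342,  0.07291393]), 78)
 under black (array([ 0.45277064, -0.08205841]), np.float64(0.02029109462992995), np.float64(0.0005644379514002312))
gre
[... 979 characters left out ...]
(0.57, 0.26, 0.07) [ 0.24  0.7   1.36 -0.    1.09 -1.33]
1 (0.59, 0.135, 0.2) [ 0.03  0.52  1.3  -0.    1.33 -1.54]
1 (0.6, 0, 0.1) [-0.2   0.61  1.43  0.    1.1  -1.77]
1 (0.61, -0.13, 0.1) [-0.4   0.66  1.34  0.    1.14 -1.97]
1 (0.6, -0.26, 0.2) [-0.59  0.63  1.12  0.    1.4  -2.16]
-1 (0.44, 0.1, 0.02) [-0.04  0.48  1.94 -0.    0.73  1.53]
-1 (0.45, -0.08, 0.02) [-0.43  0.49  1.92 -0.    0.73  1.14]
-1 (0.57, 0.26, 0.07) [ 0.24  0.7   1.36 -0.    1.09  1.81]
-1 (0.59, 0.135, 0.2) [ 0.03  0.52  1.3  -0.    1.33  1.6 ]
-1 (0.6, 0, 0.1) [-0.2   0.61  1.43 -0.    1.1   1.38]
-1 (0.61, -0.13, 0.1) [-0.4   0.66  1.34 -0.    1.14  1.17]
-1 (0.6, -0.26, 0.2) [-0.59  0.63  1.12 -0.    1.4   0.98]
```

```bash
cat > m.py <<'E'
from h import *
from cell import r, command_gripper, kin, get_obs, viewer, job
from scipy.spatial.transform import Rotation as Ro
ORI=Ro.from_matrix(np.array([[0,0,-1],[0,-1,0],[-1,0,0.]])).as_rotvec()
CX={"red":(.5693,.2609),"yellow":(.5900,.1364),"green":(.6005,.0069),"blue":(.6145,-.1314),"black":(.6036,-.2582)}
T=.16
def fz(): return float(np.mean([get_obs()["wrist_force"][2] for _ in range(3)]))
def st(t):
    o=get_obs(); print(t,"t%.1f"%o["clock"],np.round(o["eef_pos"],4),"F",np.round(o["wrist_force"],1),"w%.3f"%o["width"])
def pick(xy,ztop):
    command_gripper(.5)
    r.move_pose(np.array([*xy,T]),ORI)
    r.move_l(np.array([*xy,ztop+.03]),rate=.2)
    r.move_l(np.array([*xy,ztop+.0025]),rate=.05); st("down")
    command_gripper(0.0); r.sleep(.1); st("gripped")
    r.move_l(np.array([*xy,ztop+.03]),rate=.06)
    r.move_l(np.array([*xy,T]),rate=.2); r.sleep(.1); st("up")
def place(n,off=(0,0)):
    x,y=CX[n][0]+off[0],CX[n][1]+off[1]
    h=CROCK[n][2]; z=h+.006+.0025
    r.move_pose(np.array([x,y,T]),ORI)
    r.move_l(np.array([x,y,z+.022]),rate=.2)
    r.sleep(.2); f0=fz()
    r.move_l(np.array([x,y,z+.002]),rate=.04)
    st("near f0=%.2f"%f0)
    k=z+.002
    while fz()-f0<3 and k>z-.004:
        k-=.0007; r.move_l(np.array([x,y,k]),rate=.02)
    st("contact k-z=%.4f"%(k-z))
def release(n):
    o=get_obs()["eef_pos"]
    command_gripper(.5); st("open")
    r.move_l(np.array([o[0],o[1],T]),rate=.15)
def snap(n,name="top"):
    c=viewer.capture(name); cv2.imwrite(f"pics/{n}.png",c["pixels"][:,:,::-1]); return c
E
python3 - <<'E'
from m import *
st("s"); pick((.4381,.1027),.040)
c=snap("y_side","side")
E
```

```text
s t0.1 [ 0.1814 -0.4924  0.2382] F [ 0.6  0.2 -0.6] w1.001
down t4.5 [0.4382 0.1027 0.0425] F [-0.7 -0.1  0.8] w0.499
gripped t5.1 [0.4382 0.1027 0.0426] F [0.  0.4 0.7] w0.207
up t6.4 [0.4373 0.1027 0.1585] F [-0.5 -0.7 -0.7] w0.209
```

View pics/y_side.png

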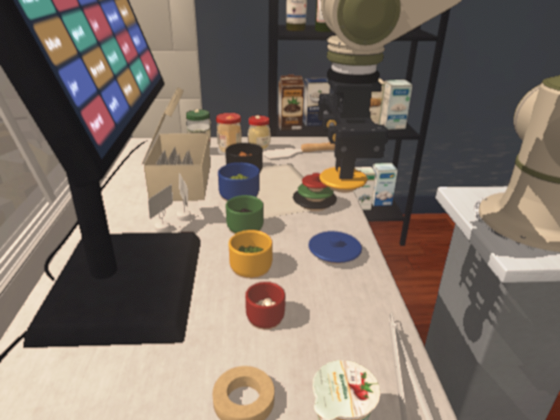

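The yellow lid hangs level in the gripper at about (343,178), and the blue lid stays alone at (335,247). Now placing it.

```bash
python3 - <<'E'
from m import *
place("yellow"); snap("y_placed","side")
release("yellow")
E
```

```text
near f0=-0.97 t8.5 [0.5901 0.1364 0.0625] F [ 0.6  0.4 -0.8] w0.212
contact k-z=-0.0001 t9.3 [0.5902 0.1364 0.061 ] F [-2.2 -0.4  5.2] w0.211
open t9.9 [0.59   0.1364 0.0603] F [ 0.5 -0.   0.3] w0.501
```

View pics/y_placed.png

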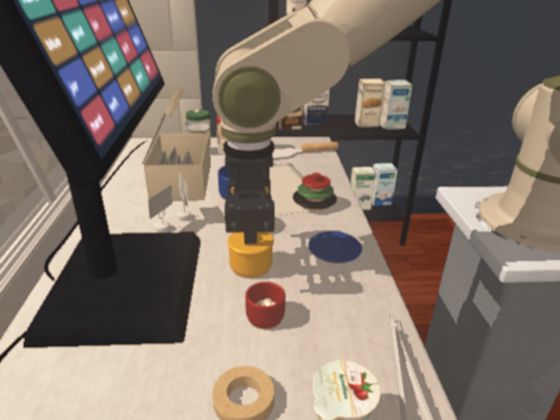

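The yellow lid met the rim at its nominal seated height. I'll re-measure the blue lid and the seated yellow one from the side camera.

```bash
python3 - <<'E'
from m import *
r.move_pose(np.array([.45,.02,T]),ORI)
c=snap("s1","side"); W=cloud(c)
print("blue lid",disc(W,.048,.020,(.44,.1035)))
print("yellow",disc(W,.039,.058,(.59,.137)))
E
```

```text
blue lid (array([0.44007005, 0.10366333]), np.float64(0.020282136423459884), np.float64(0.0007316900645951371))
yellow (array([0.58973071, 0.13886128]), np.float64(0.0583422681409507), np.float64(0.0004922062215321015))
```

View pics/s1.png

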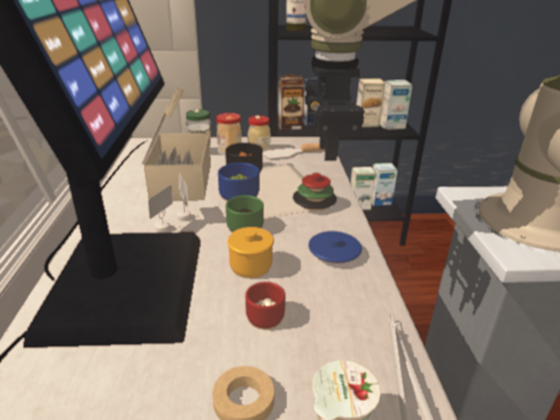

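The yellow lid lies flat on its crock at (251,243), with its top at z=0.058 as expected. The blue lid at (335,247) hasn't moved. Blue next, then red.

```bash
python3 - <<'E'
from m import *
pick((.4400,.1029),.020); place("blue"); release("blue")
r.move_pose(np.array([.45,.05,T]),ORI)
c=snap("s2","side"); W=cloud(c)
print("blue",disc(W,.048,.064,(.6145,-.131)))
print("red lid",disc(W,.031,.060,(.4518,-.079)))
E
```

```text
down t13.6 [0.4401 0.1029 0.0225] F [-0.3 -0.3  0.8] w0.500
gripped t14.2 [0.4401 0.1029 0.0226] F [0.1 0.4 1.3] w0.214
up t15.6 [0.4393 0.1029 0.1586] F [ 0.2  0.4 -0.4] w0.212
near f0=-1.47 t18.1 [ 0.6146 -0.1314  0.0685] F [-0.4  0.5 -0.7] w0.214
contact k-z=-0.0001 t18.8 [ 0.6146 -0.1314  0.0668] F [-1.5  0.7  3.3] w0.211
open t19.4 [ 0.6145 -0.1314  0.0663] F [-0.1  0.3  0. ] w0.497
blue (array([ 0.61405114, -0.12900156]), np.float64(0.06443634833699152), np.float64(0.0009183960956251113))
red lid (array([ 0.45186047, -0.07909486]), np.float64(0.059944759366968386), np.float64(0.0008992938933528151))
```

View pics/s2.png

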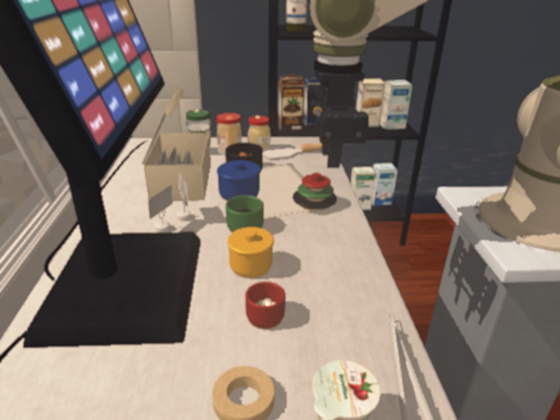

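The blue lid is seated at (239,175), z=0.0644. Red is next, then a check of the green lid.

```bash
python3 - <<'E'
from m import *
pick((.4520,-.0797),.060); place("red"); release("red")
r.move_pose(np.array([.42,.12,T]),ORI)
c=snap("s3","side"); W=cloud(c)
print("red",disc(W,.031,.052,(.5693,.262)))
print("green lid",disc(W,.039,.040,(.4518,-.079)))
E
```

```text
down t23.1 [ 0.4521 -0.0797  0.0625] F [ 1.2 -0.1 -1.2] w0.499
gripped t23.8 [ 0.452  -0.0797  0.0626] F [-0.1  0.7  1.4] w0.207
up t25.0 [ 0.4512 -0.0794  0.1584] F [ 0.   0.2 -0.1] w0.211
near f0=-1.22 t27.7 [0.5693 0.2609 0.0565] F [-0.  -0.5  0.2] w0.214
contact k-z=0.0006 t28.2 [0.5695 0.2609 0.0554] F [-0.7 -0.1  2.8] w0.210
open t28.8 [0.5693 0.2609 0.055 ] F [-1.5  0.3  0.1] w0.499
red (array([0.56842784, 0.26288677]), np.float64(0.05223015095407413), np.float64(0.0005541290096413026))
green lid (array([ 0.45209665, -0.07898797]), np.float64(0.040137500447966934), np.float64(0.0008167361848189321))
```

View pics/s3.png

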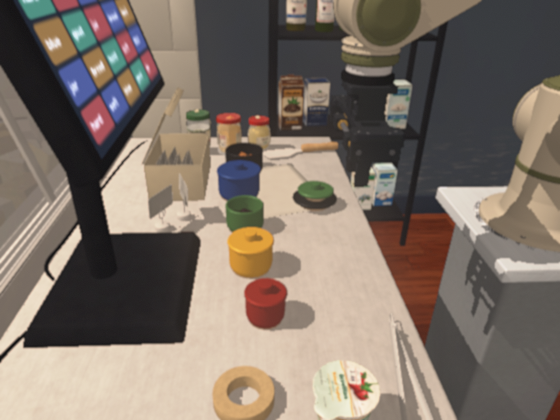

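The red lid is home at (265,295), z=0.052. The green lid is exposed at (316,190). Green next.

```bash
python3 - <<'E'
from m import *
pick((.4521,-.0797),.040); place("green"); release("green")
r.move_pose(np.array([.42,.12,T]),ORI)
c=snap("s4","side"); W=cloud(c)
print("green",disc(W,.039,.058,(.6005,.008)))
print("black lid",disc(W,.048,.020,(.4525,-.081)))
E
```

```text
down t32.9 [ 0.4522 -0.0798  0.0425] F [0.  0.4 0.2] w0.499
gripped t33.5 [ 0.4522 -0.0797  0.0426] F [-1.   0.6  0.9] w0.213
up t34.8 [ 0.4514 -0.0794  0.1584] F [ 0.4 -0.3 -1.5] w0.211
near f0=-1.64 t36.9 [0.6005 0.0069 0.0625] F [ 0.2 -1.3 -1.7] w0.213
contact k-z=-0.0001 t37.6 [0.6007 0.0068 0.0611] F [-2.5 -1.4  5.9] w0.215
open t38.2 [0.6005 0.0069 0.0603] F [-0.8  0.3 -0.6] w0.499
green (array([0.59986322, 0.00912661]), np.float64(0.058342827208061776), np.float64(0.0010174359459857042))
black lid (array([ 0.45261869, -0.08092134]), np.float64(0.020307674715229762), np.float64(0.0009369025308248156))
```

View pics/s4.png

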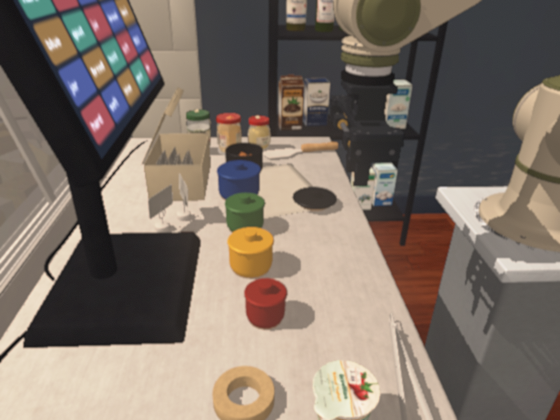

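The green lid is home at (245,208). Only the black lid is left, at (315,196). I'll place it and finish by parking the arm where the top view is clear.

```bash
python3 - <<'E'
from m import *
pick((.4527,-.0815),.020); place("black"); release("black")
q0=[-1.441,.313,1.498,0,1.331,-.223]
x=get_obs()["eef_pos"]; r.move_l(np.array([x[0],x[1],.24]),rate=.2)
r.movej(q0); r.sleep(.3); st("park")
for nm in ("top","side"):
    c=snap("f_"+nm,nm); W=cloud(c); print(nm)
    for n,(X,Y) in CX.items():
        h=CROCK[n][2]; a=disc(W,RAD[n],h+.006,(X,Y))
        p=level(W,*a[0],RAD[n]-.004,h+.001,h+.011); p=p[np.hypot(*(p[:,:2]-a[0]).T)>.016]
        s=np.linalg.lstsq(np.c_[p[:,:2]-a[0],np.ones(len(p))],p[:,2],rcond=None)[0]
        print(n,"off mm",((a[0]-(X,Y))*1e3).round(1),"ztop-nom mm",round((s[2]-h-.006)*1e3,1),"tilt deg",round(np.degrees(np.hypot(*s[:2])),2))
E
```

```text
down t42.4 [ 0.4528 -0.0815  0.0225] F [ 0.3 -0.5  0.8] w0.501
gripped t43.0 [ 0.4528 -0.0815  0.0226] F [0.2 0.4 2.1] w0.210
up t44.4 [ 0.452  -0.0812  0.1585] F [ 0.3 -0.6 -2.5] w0.213
near f0=-2.23 t46.7 [ 0.6036 -0.2582  0.0685] F [-0.1  0.1 -1. ] w0.212
contact k-z=-0.0001 t47.4 [ 0.6037 -0.2583  0.0668] F [-2.5  0.7  3.6] w0.215
open t48.0 [ 0.6036 -0.2582  0.0663] F [0.1 0.2 0.3] w0.501
park t51.3 [ 0.1819 -0.4924  0.2385] F [-1.  -0.2 -0. ] w0.500
top
red off mm [-0.2  0.5] ztop-nom mm 0.5 tilt deg 0.36
yellow off mm [0.1 0.7] ztop-nom mm 0.5 tilt deg 0.32
green off mm [-0.2  1. ] ztop-nom mm 0.3 tilt deg 0.67
blue off mm [-0.4  1.2] ztop-nom mm 0.4 tilt deg 0.11
black off mm [-0.6  1. ] ztop-nom mm 0.5 tilt deg 0.34
side
red off mm [-0.5  1.9] ztop-nom mm 0.5 tilt deg 0.22
yellow off mm [-0.4  2.2] ztop-nom mm 0.4 tilt deg 0.25
green off mm [-0.8  2.3] ztop-nom mm 0.5 tilt deg 0.59
blue off mm [-0.5  2.4] ztop-nom mm 0.5 tilt deg 0.11
black off mm [-0.8  3. ] ztop-nom mm 0.5 tilt deg 0.82
```

```bash
ls -la pics
```

```text
total 3612
drwxr-xr-x 2 agent agent   4096 Dec  7 16:43 .
drwxr-xr-x 3 agent agent   4096 Dec  7 16:41 ..
-rw-r--r-- 1 agent agent 312926 Dec  7 16:39 crop.png
-rw-r--r-- 1 agent agent 322843 Dec  7 16:43 f_side.png
-rw-r--r-- 1 agent agent 369715 Dec  7 16:43 f_top.png
-rw-r--r-- 1 agent agent 327871 Dec  7 16:41 s1.png
-rw-r--r-- 1 agent agent 327317 Dec  7 16:42 s2.png
-rw-r--r-- 1 agent agent 327222 Dec  7 16:42 s3.png
-rw-r--r-- 1 agent agent 327030 Dec  7 16:43 s4.png
-rw-r--r-- 1 agent agent 327276 Dec  7 16:38 side0.png
-rw-r--r-- 1 agent agent 374707 Dec  7 16:38 top0.png
-rw-r--r-- 1 agent agent 325888 Dec  7 16:41 y_placed.png
-rw-r--r-- 1 agent agent 330272 Dec  7 16:41 y_side.png
```

View pics/f_top.png

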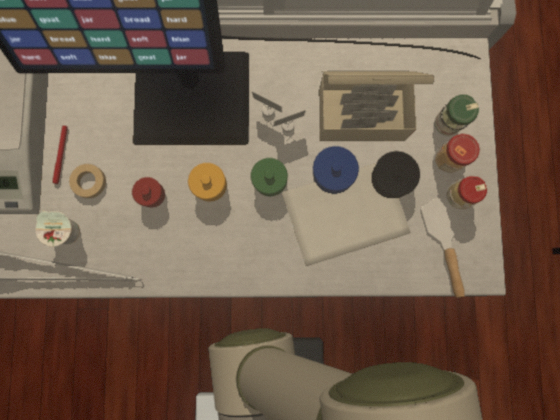

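View pics/f_side.png

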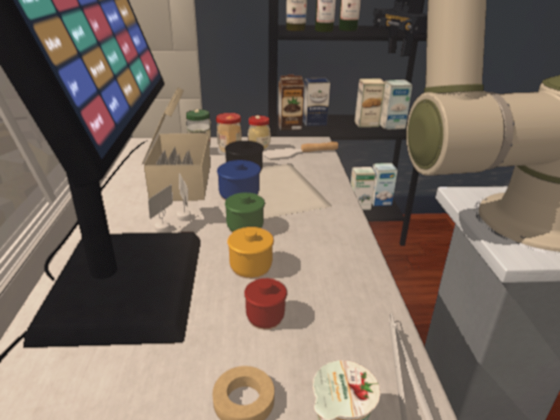

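All five crocks carry the lid of their own colour: in the top view red (148,192), yellow (207,182), green (269,176), blue (336,170) and black (396,175). All sit flat at the nominal height, and the crocks are where they were.

```bash
python3 - <<'E'
from cell import job
job.job_done()
E
```

```text
the job is handed in; nothing more can be done
```

All five lids are on the crocks of their own colour, and the job was handed in with about 51 s on the clock. I took both piles apart by the knobs (yellow, blue, red, green, black). Each lid was lowered until the wrist felt the rim (3–6 N) and only then released.

**Last checks:** With the arm parked clear, both cameras showed every lid top within 0.5 mm of its seated height. Tilt was 0.8° or less, which is within measuring noise. In the pictures the crocks look to be standing where they started, but I didn't measure them again after the lids went on.

**Where the cameras disagreed:** They differ by 1–2 mm sideways. The lid centres read 0.5–1.2 mm from my crock centres in the top view and 2–3 mm in the side view. Both are within the 5 mm of play, and no check failed.

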